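# Shut the bleed knob and press the hand gauge onto the tilted test nipple

## Robot

A 6-joint arm with a two-finger parallel gripper is mounted at the origin on a cart in front of the work surface, level with it; the furniture and walls round the work are solid. World frame = base frame: x ahead of the robot, y to its left, z up, the work surface at z = 0. Lengths are in mm, angles in degrees, forces in N, time in s.
With the tool pointing down it reaches from about 300 to 850 mm from the base axis. Payload 4.2 kg.
Tool frame: the origin (TCP) lies midway between the tips of the shut fingers; the grasp point (between the pads) lies 19 mm behind it; z points along the fingers, x is the direction in which the jaws open and shut, and the axes are right-handed (so a half turn about z gives the same grasp; the last joint's range is limited). The gripper opens to 91 mm and grips with 3 to 60 N. Pads are 32 mm wide; open, the fingers measure 118 mm over their backs; the gripper's body (76 mm by 178 mm) begins 60 mm behind the grasp point.
Start: joints at [68.526, 18.312, 89.639, -0, 72.044, -1.146], TCP at [199.76, 539.202, 213.976] pointing down, gripper open.
Joint ranges: [-177.97, 177.97], [-48.28, 115.42], [12.27, 149.76], [-77.06, 257.06], [2.81, 150.46], [-146.56, 146.56]. Speed limits (degrees/s): [147.25, 147.25, 180, 180, 180, 180].

## Interface

Orientations are given as [roll, pitch, yaw] about the fixed x, y, z axes, in that order (R = Rz(yaw) Ry(pitch) Rx(roll)).
In Python, from workcell import env gives the robot as it stands. The module is installed in compiled form; this text tells all that it offers.
- The arm moves only by the tool drive_tool, never from a script. Its argument "series" is a list of rows, each a list of 3 entries, a list of its own where there are three numbers: the closure, from 0 (fully open) to 1 (shut), then the shift along the tool's x, y, z in mm, then the turn, a rotation vector about the tool's x, y, z in rad. In form: [[gripper, [dx, dy, dz], [rx, ry, rz]], ...]. A call has exactly 5 rows; each row is the pose to reach, as a shift and turn from the pose commanded when the call began, along the tool's axes at that moment; what a row does not reach only later rows make up. A row lasts 1/10 s, in which the tool goes at most 50 mm and 8.59 degrees, less where a joint would pass 70% of its speed; a pose out of reach is approached as far as the arm can. A call with a gripper value outside its range is refused whole. The fingers move at their own pace and stop on an object; "squeeze" is the grip in N (left out, the last holds). Time passes only in rows, so rows that repeat a pose let the fingers close, or fill a call up. It gives the time, the measured TCP pose, the force and the opening at its end, in the units of the state.
- env.state(): the state, without advancing time (a new reading comes with each control period).
- env.grab_frame(name): name is "scene" or "side" or "wrist"; returns a dict with "image" (384x512x3 uint8, red, green, blue), "K" (3x3 intrinsics, pixels), "k1" (the pictures are not rectified: a ray, as slopes to the right and down, at radius r is drawn at 1 + k1 r^2 times it, then the intrinsics apply), "origin" and "orientation" of the camera in the world. Camera axes: x right, y down, z forward; pixel columns grow to the right and rows downward; lengths in mm; the calibration is good to about 2 mm. A picture is of the moment at which its call begins. There is no depth.
- env.job_done(): hands the job in, once; it reports no verdict.
The state is a dict: "time_s": time; "qpos": joint angles; "qvel": joint speeds; "effort": joint torques, N m; "ee_pos": TCP position; "ee_rot": TCP orientation; "force": force on the tool from outside, world axes, zero at the start; "torque": the same for the moment, N m; "gripper_width": finger opening in mm.
Only numpy, scipy, OpenCV 4.12 (cv2) and the standard library are available. Lean on these libraries where they do the work, as an engineer would, in place of code of your own. Each camera call takes 0.05 s, during which the arm holds its last target.

## Task

First turn the bleed knob on the gas test block clockwise to its end stop. Then take the hand gauge out of its stand, press its coupler squarely onto the tilted test nipple until it snaps past the two sprung balls and goes home on its seat, and finish there, still gripping the gauge and holding it pressed home against the nipple's spring. Do not disturb the petri dish, weighing bottle, timer and media bottle standing around.

Things in the scene. Friction and masses are not known exactly. Their poses are not given: they have to be found in the camera images.
- bleed_knob (a joint): Angle (rad) of the bleed knob, a black bar-grip knob standing on the gas test block. 0 = open, grows as the knob is turned clockwise seen from above, end stop (shut) at 1.8. It starts between 0.5 and 1.1 and stays where it is left (light friction).
- bleed_knob_grip (a point): Point on the bleed knob's upright axis at the height to grip, 77 mm above the worktop. The grip is a bar 42 mm long, 14 mm thick, 32 mm tall; this point lies 7 mm below its top. x axis = along the bar (turns with the knob), y = across its 14 mm thickness, z = up. Below the bar: a disc of 44 mm diameter, 8 mm tall, on a 68 mm base.
- test_block: Gas test block, fixed: a grey bar 62 x 236 mm, 40 mm tall, on a base plate 120 x 270 x 10 mm; origin at the centre of its underside, y along the bar, -x its front (to the robot). The knob stands on it at y = +70 mm, the tilted brass nipple at y = -70 mm.
- nipple_seat (a point): Centre of the seat at the foot of the tilted test nipple, 78 mm above the worktop. z axis = the nipple's axis, pointing out of the block, tilted 25 deg from vertical towards the block's front; y = level, along the block. Catch housings stand on both sides along y, 19 to 43 mm from the axis and up to 17 mm above the seat; a sprung 10 mm ball looks out of each, 9.5 mm above the seat.
- nipple_tip (a point): End of the brass nipple (14 mm diameter, tapering to 9 mm here), on its axis 24 mm above the seat. A steel poppet pin of 6.4 mm diameter sticks out of it by a further 10 mm when free. Same axes as nipple_seat.
- poppet (a joint): How far (m) the poppet pin is pressed into the nipple: 0 free, 0.010 hard stop (coupler's rim on the seat; the coupler meets the pin at 10 mm). Spring: 5 N plus 1 N per mm. The side balls add about 5 to 11 N of resistance at 12 to 8 mm from the seat, then pull in behind the bead; alone they hold the gauge only 5 to 6 mm off the seat. Over 6.5 mm of pin travel counts as home.
- gauge_grip (a point): Centre to grasp on the hand gauge (250 g): a black block 44 mm (x) by 28 mm (y) by 52 mm (z), with a 38 mm dial standing out 10 mm on its -x face; a round steel coupler is below it. Grasp across the 28 mm (y). z = the gauge's axis, from mouth to grip. This point is 70 mm above the mouth rim and 24 mm below the block's top. At the start the gauge stands upright in its stand.
- gauge_mouth (a point): Centre of the coupler's mouth rim, at the lower end of the hand gauge. z points up the gauge's axis to its grip. The bore is 17 mm in diameter and 24 mm deep; the rim bead is 32 mm in outer diameter and 5 mm tall, above it a groove of 26 mm diameter up to 18 mm.
- gauge: The hand gauge as a whole; origin at the centre of the coupler's mouth rim, same axes as gauge_mouth.
- stand: Parking stand of the gauge, fixed: a grey block 80 x 80 x 30 mm, origin at the centre of its underside, with a round hole of 35 mm diameter, 18 mm deep, in which the coupler stands (mouth rim 12 mm above the worktop): lift the gauge straight up by more than 20 mm to clear it.
- petri: Bystander: petri dish with lid, 60 mm diameter, 15 mm tall; origin at the centre of its underside.
- weigh_bottle: Bystander: small glass weighing bottle, 42 mm diameter, 58 mm tall; origin at the centre of its underside.
- timer: Bystander: white desk timer 58 x 64 x 19 mm; origin at the centre of its underside.
- media_bottle: Bystander: media bottle with orange cap, 71 mm diameter, 156 mm tall; origin at the centre of its underside.
Things that resemble listed ones, but are neither listed nor needed, are in the scene too. What is shaped like the gauge but purple or turquoise is not meant.

How it is judged (in metres and radians):
On the way, in this order (a step that is already met when the one before it is completed fails the run):
1. the bleed knob is turned clockwise to its end stop (value of joint bleed_knob above 1.7 rad), for 0.2 s.
2. the coupler is snapped onto the nipple and pressed home against the spring (distance between gauge_mouth and nipple_seat below 0.0055 m and value of joint poppet above 0.0065 m), for 0.2 s.
At the end, for the whole second after the job is handed in: The bleed knob is within 0.1 rad of its shut end stop; the coupler is on the nipple with its mouth rim within 5.5 mm of the seat and its axis within 0.1 rad of the nipple's; the poppet is pressed in by more than 6.5 mm of its 10 mm; and the fingers still hold the gauge (more than 3 N) (all of step 2 and value of joint bleed_knob above 1.7 rad and angle between the z axis of gauge_mouth and the z axis of nipple_seat, either way round below 0.1 rad and contact force between the fingers and gauge above 3 N); the arm keeps its last pose, push and grip.
It fails at once if a bystander (petri dish, weighing bottle, timer or media bottle) is moved by more than 30 mm (distance of any of petri, weigh_bottle, timer, media_bottle from where it was at the start of the episode above 0.03 m).
It also fails if it takes over 51 s, if anything falls off the work surface, if the arm or the gripper's body presses on something with over 40 N, if the wrist force passes 120 N, or if a joint passes its speed limit or range.

## Working session

There is one attempt and no reset: what is moved stays moved. The work goes in short steps, Python scripts to look and compute and a tool call to move; the robot and the scene stay as the last step left them, time stands still between calls to the robot, and variables do not carry over. Pictures are saved under pics/ and viewed, and the job is handed in when it is done.

Besides the shell and the picture viewer there is one more tool, called after ">>>" by a JSON object that holds its "name" and its "arguments", one argument or row to a line. drive_tool: Moves the arm, as the interface text tells. Its arguments: {"type":"object","properties":{"series":{"type":"array","items":{"type":"array"}},"squeeze":{"type":"number"}},"required":["series"]}

```bash
mkdir -p pics; python3 - <<'E'
from workcell import env
import cv2,pickle
s=env.state();print(s)
for n in ["scene","side","wrist"]:
    f=env.grab_frame(n);pickle.dump(f,open(f"pics/{n}0.pkl","wb"))
    cv2.imwrite(f"pics/{n}0.png",f["image"][:,:,::-1])
    print(n,f["K"],f["k1"],f["origin"],f["orientation"])
E
```

```text
{'time_s': 0.0, 'qpos': array([ 6.85252537e+01,  1.83506677e+01,  8.97065493e+01, -1.64157162e-03,
        7.20428563e+01, -1.14606270e+00]), 'qvel': array([-0.06280751,  0.04822725, -0.04096742,  0.02491176,  0.04130908,
       -0.08500774]), 'effort': array([ 4.54175824e-04, -4.12460411e+01, -2.31977051e+01,  7.27524748e-02,
        4.56566561e-02, -1.40159282e-04]), 'ee_pos': array([199.58291713, 538.71434305, 213.12906215]), 'ee_rot': array([-1.79999559e+02,  1.00084507e-01,  6.96718243e+01]), 'force': array([ 1.18963613,  0.81192972, -0.1099832 ]), 'torque': array([-0.0072905 , -0.01772123, -0.02967068]), 'gripper_width': 91.19662644368526}
scene [[346.71721108   0.         263.18540159]
 [  0.         346.71721108 195.56573488]
 [  0.           0.           1.        ]] 0.007306238761048886 [-246.98290758 -880.40607856  726.66859333] [-119.50612053    1.40637478  -45.4517745 ]
side [[488.3580741    0.         244.10758224]
 [  0.         488.3580741  188.23053918]
 [  0.           0.           1.        ]] -0.16384148639244123 [  83.41304552 1236.08511783 1027.10418808] [-123.97050813   -1.07770339 -159.41500132]
wrist [[273.87344082   0.         253.06879486]
 [  0.         273.87344082 185.68761258]
 [  0.           0.           1.        ]] -0.055484352093896225 [125.94374457 565.25181332 384.98983529] [1.63897314e+02 8.67692261e-02 6.96102301e+01]
```

View pics/scene0.png

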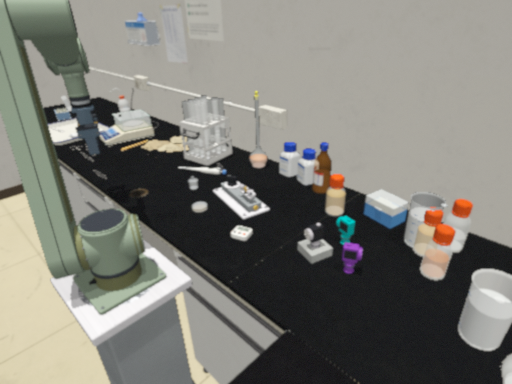

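View pics/side0.png

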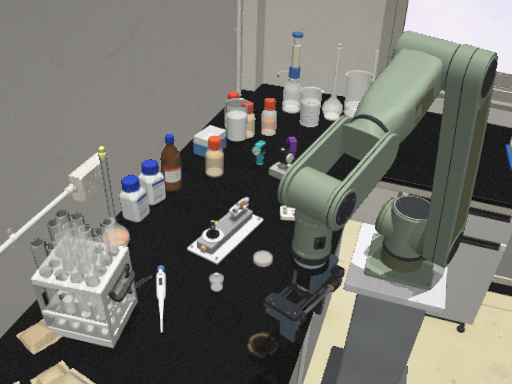

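View pics/wrist0.png

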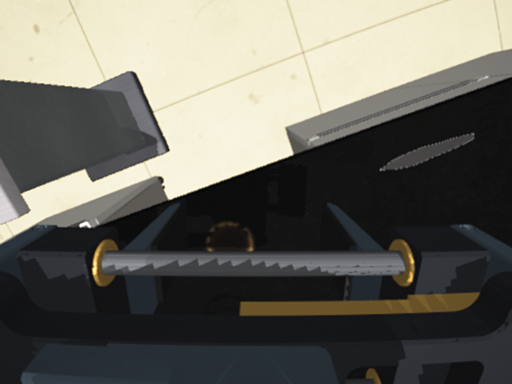

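The scene shows the block near (243,197), petri (200,207), timer (241,233), weighing bottle (193,183) and media bottle (336,195). The gauge in its grey stand is at (315,245), with the turquoise (346,228) and purple (351,257) decoys beside it. I'll enlarge those areas next.

```bash
cat > h.py <<'E'
import numpy as np,cv2,pickle
from scipy.spatial.transform import Rotation as R
def rot(o): return R.from_euler('xyz',o,degrees=True).as_matrix()
def load(p): return pickle.load(open(p,'rb'))
def grab(n,tag):
    from workcell import env
    f=env.grab_frame(n);pickle.dump(f,open(f"pics/{n}{tag}.pkl","wb"));return f
def proj(f,P):
    p=rot(f['orientation']).T@(np.array(P,float)-f['origin']);s=p[:2]/p[2]
    s=s*(1+f['k1']*(s@s)); return s*[f['K'][0,0],f['K'][1,1]]+f['K'][:2,2]
def ray(f,uv):
    d=(np.array(uv,float)-f['K'][:2,2])/[f['K'][0,0],f['K'][1,1]]
    s=d.copy()
    for _ in range(20): s=d/(1+f['k1']*(s@s))
    v=rot(f['orientation'])@np.array([s[0],s[1],1]);return np.array(f['origin']),v/np.linalg.norm(v)
def plane(f,uv,z):
    o,v=ray(f,uv);return o+v*(z-o[2])/v[2]
def tri(fs,uvs):
    A=np.zeros((3,3));b=np.zeros(3);L=[]
    for f,uv in zip(fs,uvs):
        o,v=ray(f,uv);M=np.eye(3)-np.outer(v,v);A+=M;b+=M@o;L.append((o,v))
    P=np.linalg.solve(A,b);return P,[np.linalg.norm(np.cross(P-o,v)) for o,v in L]
def crop(f,x0,y0,x1,y1,k,name):
    im=f['image'][y0:y1,x0:x1,::-1];cv2.imwrite(name,cv2.resize(im,None,fx=k,fy=k,interpolation=cv2.INTER_CUBIC))
E
python3 - <<'E'
from h import *
a=load('pics/scene0.pkl');b=load('pics/side0.pkl')
crop(a,180,160,280,235,8,'pics/c1.png');crop(a,285,205,375,275,8,'pics/c2.png')
crop(b,180,190,280,265,8,'pics/c3.png');crop(b,245,130,325,190,10,'pics/c4.png')
E
```

```text
(no output)
```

View pics/c1.png

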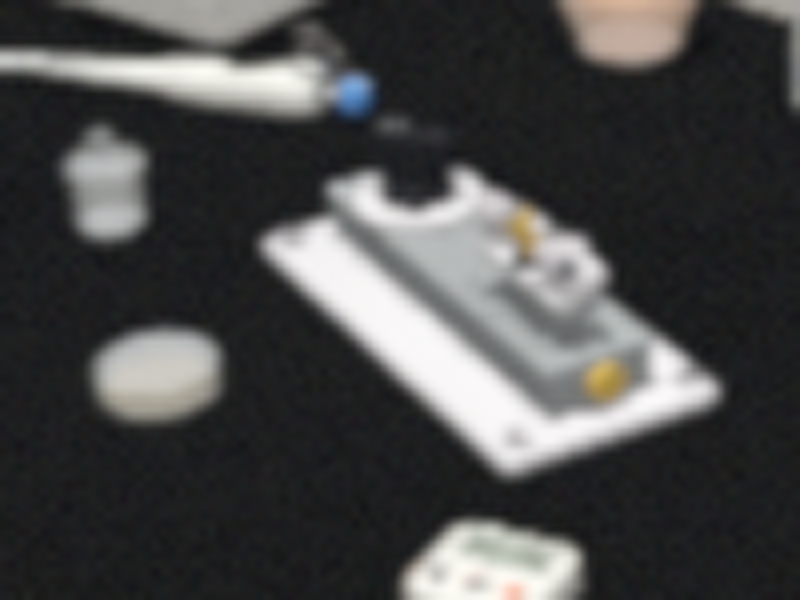

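View pics/c2.png

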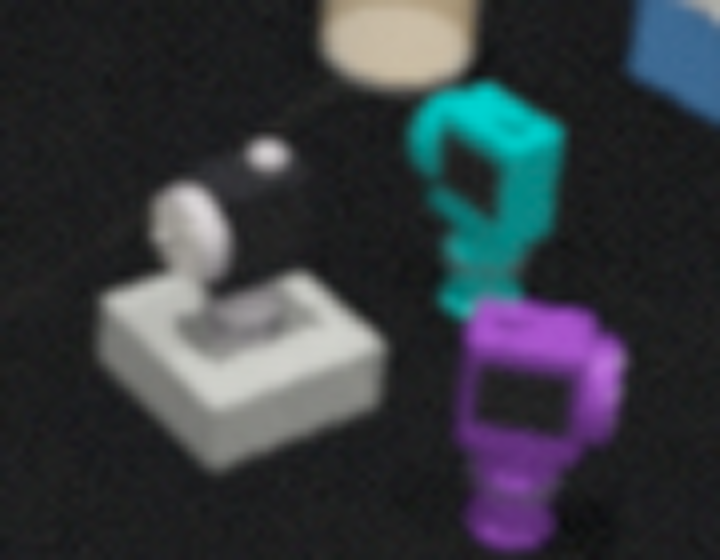

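View pics/c3.png

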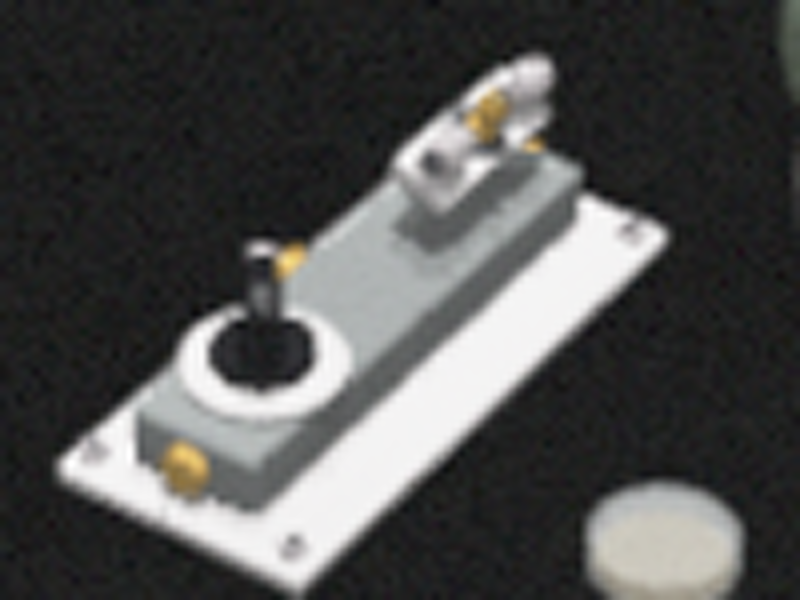

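View pics/c4.png

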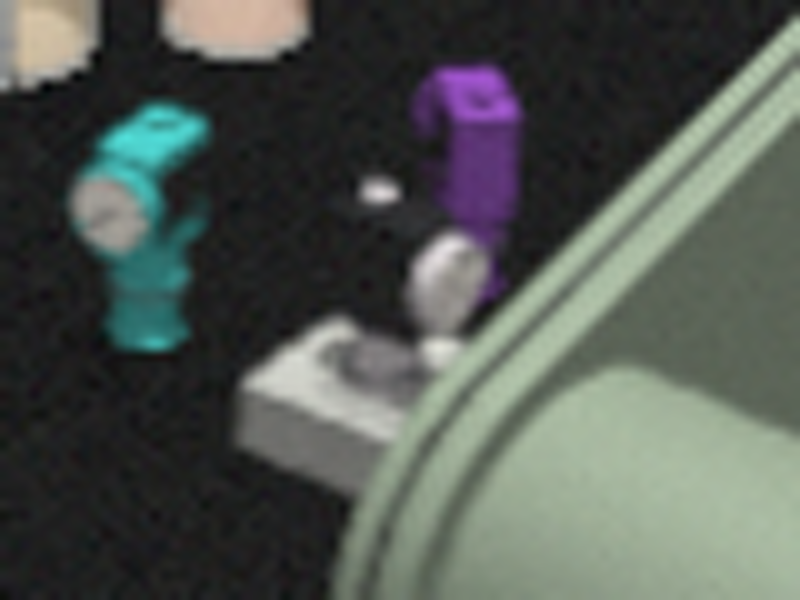

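```bash
python3 - <<'E'
from h import *
np.set_printoptions(precision=1,suppress=True)
a=load('pics/scene0.pkl');b=load('pics/side0.pkl')
A=lambda u,v:(180+(u-3.5)/8,160+(v-3.5)/8)
B=lambda u,v:(180+(u-3.5)/8,190+(v-3.5)/8)
C=lambda u,v:(285+(u-3.5)/8,205+(v-3.5)/8)
D=lambda u,v:(245+(u-4.5)/10,130+(v-4.5)/10)
for n,p in dict(l=(262,243),bot=(508,475),r=(722,390)).items(): print('scene plate',n,plane(a,A(*p),10))
for n,p in dict(l=(60,468),bot=(303,592),r=(668,238)).items(): print('side plate',n,plane(b,B(*p),10))
print('knob disc base side',plane(b,B(262,362),40+4), 'knob disc',plane(b,B(262,350),52))
print('knob bar ends side top', plane(b,B(262,243),84),)
print('knob bar ends scene top', plane(a,A(385,125),84),plane(a,A(445,133),84))
print('nipple',tri([a,b],[A(525,222),B(490,105)]))
for n,p in dict(l=(100,303),bot=(220,405),r=(385,347),back=(300,270)).items(): print('stand',n,plane(a,C(*p),30))
print('stand side',plane(b,D(240,385),30),plane(b,D(340,318),30))
print('gauge top',tri([a,b],[C(268,153),D(380,190)]),plane(a,C(268,153),106),plane(b,D(380,190),106))
print('dial',tri([a,b],[C(192,232),D(450,285)]))
print('petri',plane(a,A(155,365),8),plane(b,B(663,540),8))
print('timer',plane(a,A(492,580),15),'weigh',plane(a,A(110,225),0))
E
```

```text
scene plate l [530.3 220.3  10. ]
scene plate bot [465.5 -48.2  10. ]
scene plate r [588.3 -70.1  10. ]
side plate l [644.4 200.3  10. ]
side plate bot [527.4 230.2  10. ]
side plate r [469.7 -30.8  10. ]
knob disc base side [579.7 147.6  44. ] knob disc [578.6 149.7  52. ]
knob bar ends side top [589.  124.4  84. ]
knob bar ends scene top [575.5 161.8  84. ] [590.4 130.9  84. ]
nipple (array([536.9,  12.9,  92.8]), [np.float64(2.0450530550486476), np.float64(2.045053055048494)])
stand l [ 470.7 -306.    30. ]
stand bot [ 452.1 -381.7   30. ]
stand r [ 525.4 -407.7   30. ]
stand back [ 544.2 -352.5   30. ]
stand side [ 547.4 -324.2   30. ] [ 526.4 -388.1   30. ]
gauge top (array([ 506.3, -358.4,  109.3]), [np.float64(1.0017569839600624), np.float64(1.0017569839600657)]) [ 511.9 -355.2  106. ] [ 506.8 -362.7  106. ]
dial (array([ 473.7, -346.7,   81.8]), [np.float64(2.2584551081219204), np.float64(2.25845510812185)])
petri [415.1 161.1   8. ] [410.4 149.3   8. ]
timer [ 398.8 -110.7   15. ] weigh [497.  316.3   0. ]
```

```bash
cat >> h.py <<'E'
import json
# commanded pose kept in cmd.json: pos, 3x3
def cmd():
    d=json.load(open('cmd.json'));return np.array(d[0]),np.array(d[1])
def setcmd(p,M): json.dump([list(map(float,p)),np.array(M).tolist()],open('cmd.json','w'))
def apply(shift,turn):   # after a call, last row
    p,M=cmd();setcmd(p+M@np.array(shift),M@R.from_rotvec(turn).as_matrix())
def down(yaw): return rot([180,0,yaw])
def need(p,M):
    p0,M0=cmd();return (M0.T@(np.array(p)-p0)).round(2),R.from_matrix(M0.T@M).as_rotvec().round(4)
def wristcam(p,M):  # predicted wrist frame
    f=load('pics/wrist0.pkl');from_=rot([-180,0.1,69.67]);p0=np.array([199.58,538.71,213.13])
    g=dict(f);g['origin']=p+M@from_.T@(np.array(f['origin'])-p0)
    Mc=M@from_.T@rot(f['orientation']);g['orientation']=R.from_matrix(Mc).as_euler('xyz',degrees=True);return g
E
python3 - <<'E'
from h import *
setcmd([199.76,539.202,213.976],rot([-180,0.1*0,69.672]))
M=down(25)
for p in ([590,110,260],[610,70,260],[620,50,240]):
    g=wristcam(np.array(p),M)
    print(p,proj(g,[573,147,84]),proj(g,[541,11,90]), need(p,M))
E
```

```text
[590, 110, 260] [254.00747088 137.76717774] [190.14325303 220.24756004] (array([-266.9 ,  515.04,  -46.02]), array([-0.    , -0.    ,  0.7797]))
[610, 70, 260] [252.99920938 100.94567769] [186.94934411 188.61889346] (array([-297.46,  547.69,  -46.02]), array([-0.    , -0.    ,  0.7797]))
[620, 50, 240] [252.43654652  80.10599824] [181.40782763 175.73373951] (array([-312.75,  564.01,  -26.02]), array([-0.    , -0.    ,  0.7797]))
```

>>> {"name": "drive_tool", "arguments": {
  "series": [
    [0,[-20,36.5,-6],[0,0,0]],
    [0,[-40,73,-12],[0,0,0]],
    [0,[-60,109.5,-18],[0,0,0]],
    [0,[-80,146,-24],[0,0,0]],
    [0,[-100,182.5,-30],[0,0,0]]
  ]
}}

```text
time_s: 0.65
ee_pos: [336.8, 380.6, 244.0]
ee_rot: [-180.0, 0.0, 69.7]
force: [0.5, 0.2, -0.0]
gripper_width: 91.1
```

>>> {"name": "drive_tool", "arguments": {
  "series": [
    [0,[-20,36.5,-3],[0,0,0]],
    [0,[-40,73,-6],[0,0,0]],
    [0,[-60,109.5,-9],[0,0,0]],
    [0,[-80,146,-12],[0,0,0]],
    [0,[-100,182.5,-15],[0,0,0]]
  ]
}}

```text
time_s: 1.15
ee_pos: [473.3, 223.4, 258.9]
ee_rot: [-180.0, -0.0, 69.7]
force: [-0.4, 1.2, -0.5]
gripper_width: 90.9
```

>>> {"name": "drive_tool", "arguments": {
  "series": [
    [0,[-20,36.5,0],[0,0,0.14]],
    [0,[-40,73,0],[0,0,0.28]],
    [0,[-60,109.5,0],[0,0,0.42]],
    [0,[-80,146,0],[0,0,0.56]],
    [0,[-100,182.5,0],[0,0,0.7]]
  ]
}}

```text
time_s: 1.65
ee_pos: [609.7, 66.2, 258.6]
ee_rot: [-180.0, 0.0, 29.2]
force: [1.4, 0.5, 0.1]
gripper_width: 91.3
```

>>> {"name": "drive_tool", "arguments": {
  "series": [
    [0,[0,0,0],[0,0,0.08]],
    [0,[0,0,0],[0,0,0.08]],
    [0,[0,0,0],[0,0,0.08]],
    [0,[0,0,0],[0,0,0.08]],
    [0,[0,0,0],[0,0,0.08]]
  ]
}}

```text
time_s: 2.15
ee_pos: [608.5, 68.4, 259.2]
ee_rot: [-180.0, -0.0, 25.1]
force: [-0.6, 0.4, -0.8]
gripper_width: 91.4
```

```bash
python3 - <<'E'
from h import *
from workcell import env
for s,t in [([-100,182.5,-30],[0]*3),([-100,182.5,-15],[0]*3),([-100,182.5,0],[0,0,.7]),([0]*3,[0,0,.08])]: apply(s,t)
print(cmd());s=env.state();print(s['ee_pos'],s['ee_rot'],s['time_s'],s['force'])
f=grab('wrist',1);cv2.imwrite('pics/w1.png',f['image'][:,:,::-1]);
a=grab('scene',1);b=grab('side',1)
crop(b,230,120,330,195,8,'pics/s1.png')
E
```

```text
(array([608.9431199 ,  67.68802949, 258.976     ]), array([[ 9.06445731e-01,  4.22322315e-01, -1.14837491e-16],
       [ 4.22322315e-01, -9.06445731e-01,  4.25434888e-17],
       [-8.61268890e-17, -8.70617989e-17, -1.00000000e+00]]))
[608.50673851  68.41377384 259.19102115] [-1.79999303e+02 -1.53671199e-02  2.50875087e+01] 2.15 [-0.6044907   0.38887284 -0.75404214]
```

View pics/w1.png

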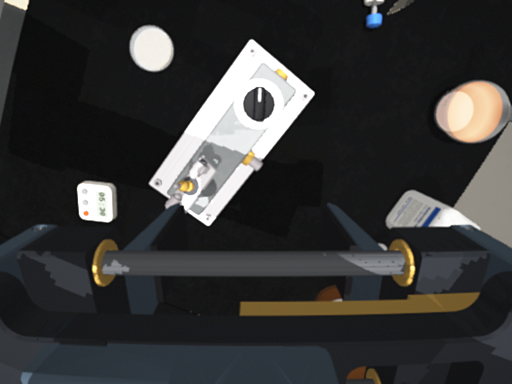

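View pics/s1.png

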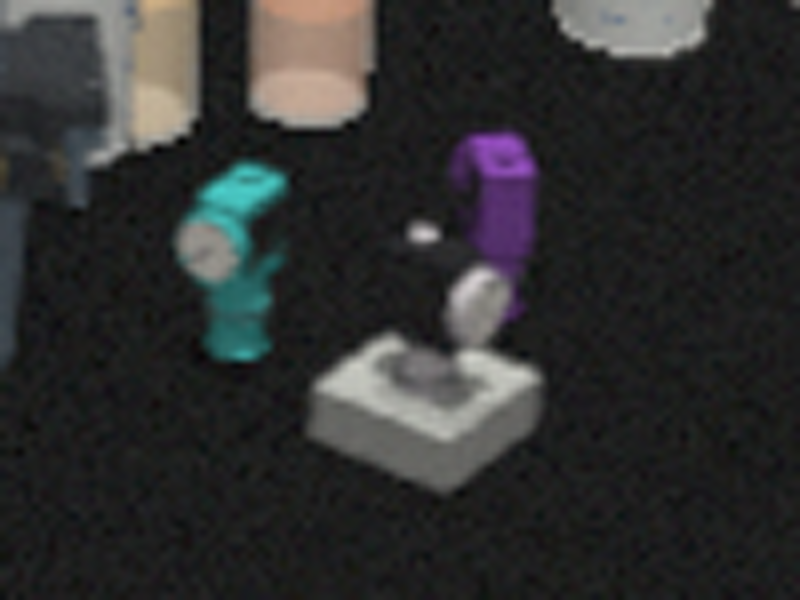

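The wrist view shows the block with the knob at (259,101), the nipple at (187,187), petri (151,48) and timer (97,202). The media bottle may be under the gripper. I'll enlarge the block.

```bash
python3 - <<'E'
from h import *
f=load('pics/wrist1.pkl')
crop(f,145,35,325,170,4.444444,'pics/w1a.png');crop(f,215,65,300,129,9,'pics/w1b.png')
crop(f,140,140,240,215,8,'pics/w1c.png');print(f['origin'],f['orientation'])
E
```

```text
[575.01240683 138.43229296 430.97951768] [ 1.63903673e+02 -2.65826687e-02  2.50298231e+01]
```

View pics/w1a.png

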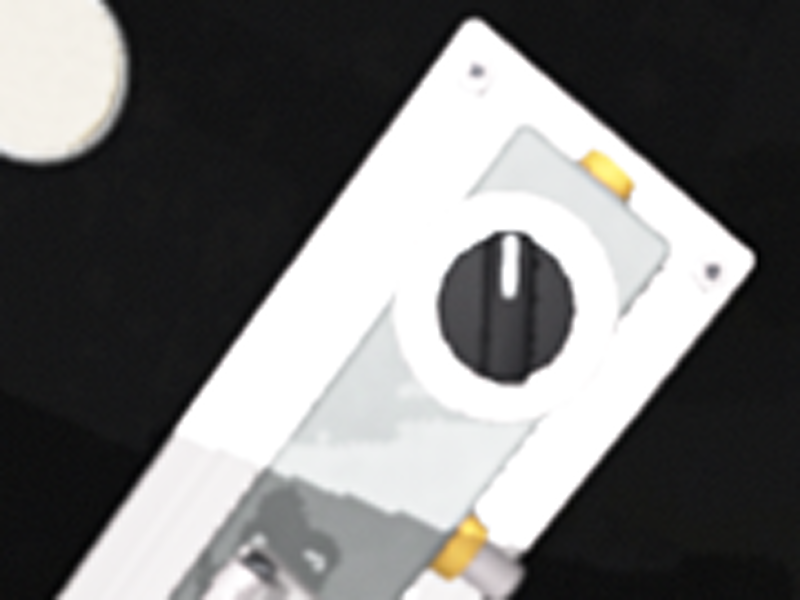

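View pics/w1b.png

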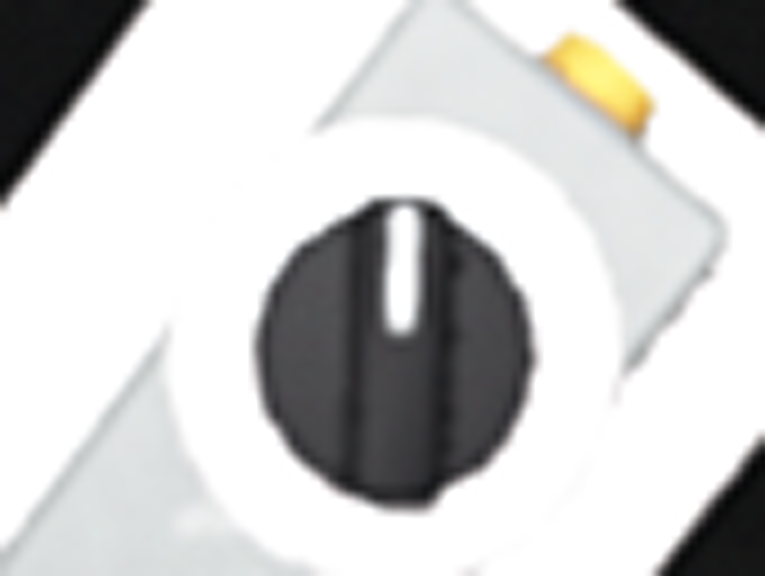

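View pics/w1c.png

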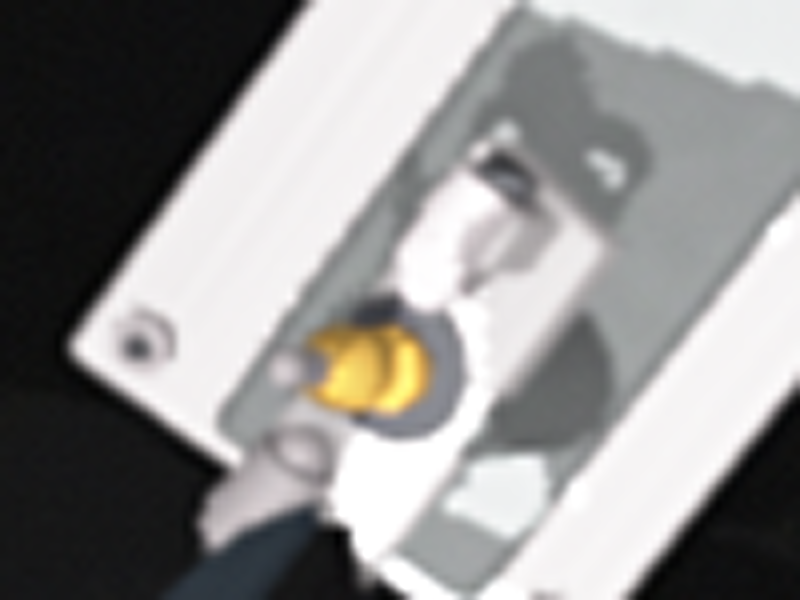

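```bash
python3 - <<'E'
from h import *
np.set_printoptions(precision=1,suppress=True)
f=load('pics/wrist1.pkl')
Bq=lambda u,v:(215+(u-4)/9,65+(v-4)/9)
Aq=lambda u,v:(145+(u-1.7)/4.4444,35+(v-1.7)/4.4444)
Cq=lambda u,v:(140+(u-3.5)/8,140+(v-3.5)/8)
print('disc',plane(f,Bq(394,350),52),'bar',plane(f,Bq(400,351),84))
print('bar ends',plane(f,Bq(400,197),84),plane(f,Bq(402,508),84),'sides',plane(f,Bq(357,351),84),plane(f,Bq(443,351),84))
c1=plane(f,Aq(470,13),10);c2=plane(f,Aq(760,258),10);c3=plane(f,Cq(64,350),10)
print('corners FL,BL,FR',c1,c2,c3, np.linalg.norm(c1-c2),np.linalg.norm(c1-c3))
y=(c1-c3)[:2];print('yaw',np.degrees(np.arctan2(-y[0],y[1])), np.degrees(np.arctan2((c2-c1)[1],(c2-c1)[0])),'centre',(c2+c3)/2)
print('seat disc',plane(f,Cq(400,368),78),'brass tip',plane(f,Cq(322,365),78+24*.906),'pin',plane(f,Cq(288,367),78+34*.906))
E
```

```text
disc [579.6 145.7  52. ] bar [580.  145.3  84. ]
bar ends [571.5 163.3  84. ] [589.2 126.5  84. ] sides [574.7 142.8  84. ] [585.3 147.7  84. ]
corners FL,BL,FR [531.5 223.   10. ] [649.7 196.3  10. ] [471.1 -39.8  10. ] 121.13816880242122 269.64865084886054
yaw -12.95835626362697 -12.758444589193346 centre [560.4  78.3  10. ]
seat disc [540.8  10.2  78. ] brass tip [531.5  13.4  99.7] pin [528.   14.2 108.8]
```

```bash
python3 - <<'E'
from h import *
print(need([579.5,145.6,61],down(25.5)))
E
```

```text
(array([  6.22, -83.06, 197.98]), array([-0.    ,  0.    , -0.0091]))
```

>>> {"name": "drive_tool", "arguments": {
  "series": [
    [0,[3,-40,25],[0,0,-0.01]],
    [0,[6,-83,40],[0,0,-0.01]],
    [0,[6,-83,85],[0,0,-0.01]],
    [0,[6,-83,125],[0,0,-0.01]],
    [0,[6,-83,150],[0,0,-0.01]]
  ]
}}

```text
time_s: 2.8
ee_pos: [577.4, 145.8, 106.2]
ee_rot: [-180.0, 0.2, 25.6]
force: [0.0, 0.3, -0.4]
gripper_width: 91.0
```

```bash
python3 - <<'E'
from h import *
apply([6,-83,150],[0,0,-.01])
f=grab('wrist',2);cv2.imwrite('pics/w2.png',f['image'][:,:,::-1])
E
```

```text
(no output)
```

View pics/w2.png

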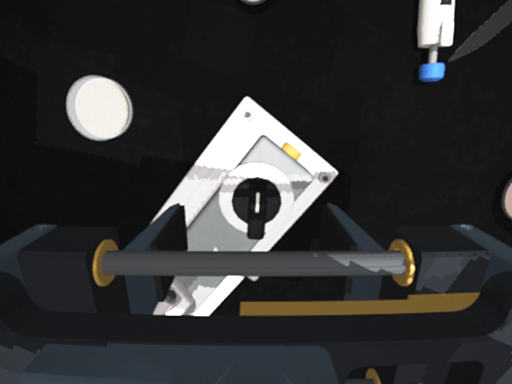

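The knob bar at (257,205) is centred between the fingers at columns 185 and 328. I'll go down and close.

>>> {"name": "drive_tool", "arguments": {
  "series": [
    [0,[0,0,30],[0,0,0]],
    [0,[0,0,47],[0,0,0]],
    [0,[0,0,47],[0,0,0]],
    [0,[0,0,47],[0,0,0]],
    [1,[0,0,47],[0,0,0]]
  ],
  "squeeze": 20
}}

```text
time_s: 3.35
ee_pos: [580.6, 145.8, 63.7]
ee_rot: [180.0, -0.2, 25.6]
force: [0.2, -0.7, 0.5]
gripper_width: 85.9
```

>>> {"name": "drive_tool", "arguments": {
  "series": [
    [1,[0,0,0],[0,0,0]],
    [1,[0,0,0],[0,0,0]],
    [1,[0,0,0],[0,0,0]],
    [1,[0,0,0],[0,0,0]],
    [1,[0,0,0],[0,0,0]]
  ]
}}

```text
time_s: 3.85
ee_pos: [579.3, 145.5, 62.0]
ee_rot: [-180.0, -0.0, 25.6]
force: [0.7, 0.6, 0.0]
gripper_width: 46.3
```

>>> {"name": "drive_tool", "arguments": {
  "series": [
    [1,[0,0,0],[0,0,0]],
    [1,[0,0,0],[0,0,0]],
    [1,[0,0,0],[0,0,0]],
    [1,[0,0,0],[0,0,0]],
    [1,[0,0,0],[0,0,0]]
  ]
}}

```text
time_s: 4.35
ee_pos: [580.0, 145.9, 62.0]
ee_rot: [-180.0, -0.1, 25.5]
force: [1.4, 1.7, -0.9]
gripper_width: 13.3
```

>>> {"name": "drive_tool", "arguments": {
  "series": [
    [1,[0,0,0],[0,0,0.12]],
    [1,[0,0,0],[0,0,0.24]],
    [1,[0,0,0],[0,0,0.36]],
    [1,[0,0,0],[0,0,0.48]],
    [1,[0,0,0],[0,0,0.6]]
  ]
}}

```text
time_s: 4.85
ee_pos: [580.0, 145.9, 62.0]
ee_rot: [-179.9, -0.1, -9.1]
force: [2.2, 0.6, -0.9]
gripper_width: 13.9
```

```bash
python3 - <<'E'
from h import *
from workcell import env
apply([0,0,47],[0,0,0]);apply([0]*3,[0,0,.6])
s=env.state();print(s)
E
```

```text
{'time_s': 4.85, 'qpos': array([1.30047550e+01, 2.77526753e+01, 9.83987576e+01, 3.23697119e-02,
       5.37580274e+01, 2.20836340e+01]), 'qvel': array([ 1.51580459e-02,  2.38784750e-02, -1.96490280e-02,  5.70183562e-02,
       -3.79613888e-02,  6.81347334e+01]), 'effort': array([ -0.82930818, -46.62083387, -18.42253268,  -0.22516548,
         0.66252451,  -0.93526404]), 'ee_pos': array([579.99175755, 145.91204385,  62.01602569]), 'ee_rot': array([-1.79941743e+02, -7.40667476e-02, -9.09803284e+00]), 'force': array([ 2.22135551,  0.59722791, -0.91107317]), 'torque': array([ 0.19755241, -0.23430872,  0.00024461]), 'gripper_width': 13.903013955428104}
```

>>> {"name": "drive_tool", "arguments": {
  "series": [
    [1,[0,0,0],[0,0,0.06]],
    [1,[0,0,0],[0,0,0.12]],
    [1,[0,0,0],[0,0,0.18]],
    [1,[0,0,0],[0,0,0.24]],
    [1,[0,0,0],[0,0,0.28]]
  ]
}}

```text
time_s: 5.35
ee_pos: [579.9, 145.9, 62.0]
ee_rot: [-179.9, -0.1, -25.0]
force: [2.2, 1.6, -1.9]
gripper_width: 13.7
```

```bash
python3 - <<'E'
from h import *
from workcell import env
apply([0]*3,[0,0,.28])
s=env.state();print(s['ee_rot'],s['torque'],s['force'],s['effort'][5])
E
```

```text
[-1.79925536e+02 -5.09242897e-02 -2.49737033e+01] [ 0.1667567  -0.15307802  0.04865469] [ 2.21868443  1.58376874 -1.86317801] -0.21002402063459158
```

>>> {"name": "drive_tool", "arguments": {
  "series": [
    [1,[0,0,0],[0,0,0.04]],
    [1,[0,0,0],[0,0,0.08]],
    [1,[0,0,0],[0,0,0.12]],
    [1,[0,0,0],[0,0,0.12]],
    [1,[0,0,0],[0,0,0.12]]
  ]
}}

```text
time_s: 5.85
ee_pos: [579.7, 145.5, 62.0]
ee_rot: [-180.0, -0.1, -31.6]
force: [2.7, 1.4, -0.0]
gripper_width: 16.3
```

```bash
python3 - <<'E'
from h import *
from workcell import env
apply([0]*3,[0,0,.12])
s=env.state();print(cmd()[1][:2,0],s['ee_rot'],s['torque'],s['force'],s['effort'][5])
E
```

```text
[ 0.85043001 -0.52608821] [-1.79988896e+02 -6.01737450e-02 -3.15923155e+01] [-0.01393815 -0.27523603  0.88161536] [ 2.73199263  1.3673328  -0.01463406] 0.8436094969511032
```

>>> {"name": "drive_tool", "arguments": {
  "series": [
    [1,[0,0,0],[0,0,-0.04]],
    [1,[0,0,0],[0,0,-0.04]],
    [0,[0,0,0],[0,0,-0.04]],
    [0,[0,0,0],[0,0,-0.04]],
    [0,[0,0,0],[0,0,-0.04]]
  ]
}}

```text
time_s: 6.35
ee_pos: [578.8, 145.3, 61.8]
ee_rot: [180.0, 0.1, -29.5]
force: [0.7, -0.4, -0.8]
gripper_width: 36.3
```

>>> {"name": "drive_tool", "arguments": {
  "series": [
    [0,[0,0,0],[0,0,0]],
    [0,[0,0,-40],[0,0,0]],
    [0,[0,0,-85],[0,0,0]],
    [0,[0,0,-130],[0,0,0]],
    [0,[0,0,-170],[0,0,0]]
  ]
}}

```text
time_s: 6.85
ee_pos: [579.2, 145.4, 234.3]
ee_rot: [-179.9, -0.0, -29.5]
force: [0.8, 0.7, -0.5]
gripper_width: 76.2
```

```bash
python3 - <<'E'
from h import *
apply([0]*3,[0,0,-.04]);apply([0,0,-170],[0,0,0]);print(cmd())
f=grab('wrist',3);cv2.imwrite('pics/w3.png',f['image'][:,:,::-1])
E
```

```text
(array([579.32904216, 145.45695902, 231.976     ]), array([[ 8.70787672e-01, -4.91659263e-01, -1.14837491e-16],
       [-4.91659263e-01, -8.70787672e-01,  4.25434888e-17],
       [-1.20915972e-16,  1.94145707e-17, -1.00000000e+00]]))
```

View pics/w3.png

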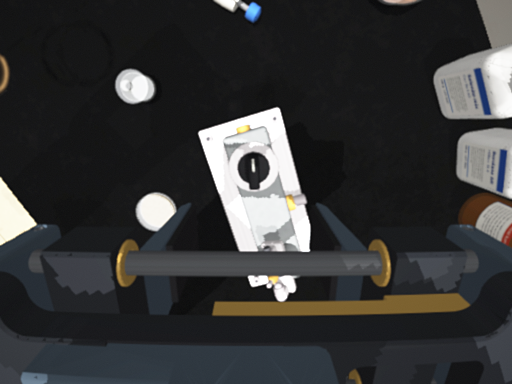

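```bash
python3 - <<'E'
from h import *
f=load('pics/wrist3.pkl')
crop(f,210,125,310,200,8,'pics/w3a.png')
E
```

```text
(no output)
```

View pics/w3a.png

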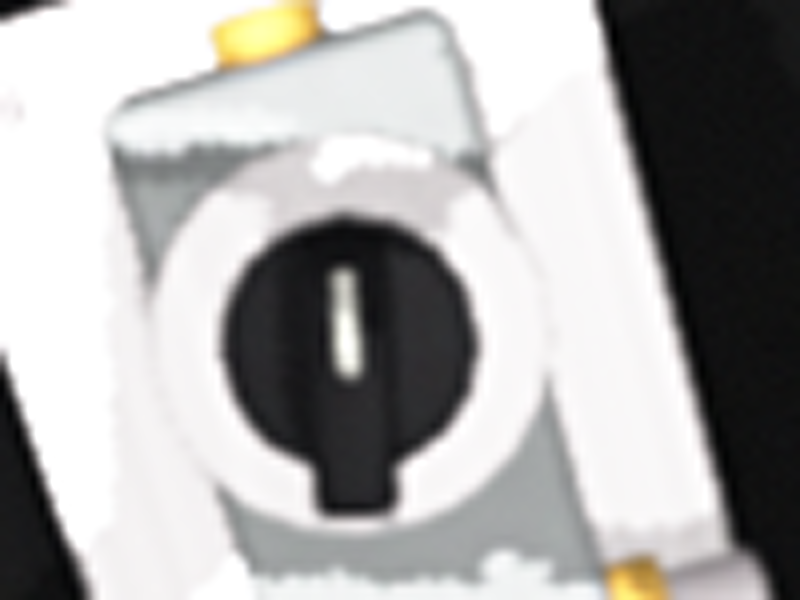

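```bash
python3 - <<'E'
from h import *
f=load('pics/wrist3.pkl');q=lambda u,v:(210+(u-3.5)/8,125+(v-3.5)/8)
for p0,p1 in [((341,268),(350,375)),((341,268),(357,512))]:
    a=plane(f,q(*p0),84);b=plane(f,q(*p1),84);d=b-a;print(a,b,np.degrees(np.arctan2(d[1],d[0])))
f=load('pics/wrist1.pkl');q=lambda u,v:(215+(u-4)/9,65+(v-4)/9)
a=plane(f,q(404,208),84);b=plane(f,q(402,332),84);d=b-a;print(np.degrees(np.arctan2(d[1],d[0])))
# gauge hover
M=down(0)
E
```

```text
[588.02909912 162.22415859  84.        ] [581.14831478 147.35682233  84.        ] -114.83527442691062
[588.02909912 162.22415859  84.        ] [571.4600323  128.06895419  84.        ] -115.87853570608237
-65.6180081893535
```

```bash
python3 - <<'E'
from h import *
np.set_printoptions(precision=1,suppress=True)
a=load('pics/scene0.pkl');b=load('pics/side1.pkl')
print('media base',plane(a,(336,213),0),'cap',plane(a,(336,178),156))
C=lambda u,v:(285+(u-3.5)/8,205+(v-3.5)/8)
D=lambda u,v:(230+(u-3.5)/8,120+(v-3.5)/8)
print('turq',tri([a,b],[C(480,310),D(240,355)]),'purp',tri([a,b],[C(510,535),D(515,310)]))
print('turq top',tri([a,b],[C(515,120),D(245,180)]),'purple top',tri([a,b],[C(515,318),D(507,158)]))
print('stand r/bot',[plane(b,D(*p),30) for p in ((312,385),(445,440),(543,378),(390,335))])
print('gauge top',tri([a,b],[C(268,153),D(424,232)]),'dial',tri([a,b],[C(192,232),D(478,305)]))
E
```

```text
media base [ 747.3 -272.3    0. ] cap [ 731.5 -268.4  156. ]
turq (array([ 610.3, -399.1,   -5.6]), [np.float64(2.0095956514504807), np.float64(2.009595651450429)]) purp (array([ 490.4, -488.5,    0.7]), [np.float64(3.2708161420847772), np.float64(3.270816142085038)])
turq top (array([ 612.8, -404.1,   92.8]), [np.float64(1.4838861369054317), np.float64(1.483886136905568)]) purple top (array([ 497.6, -476.6,   94. ]), [np.float64(2.164409682898654), np.float64(2.1644096828988086)])
stand r/bot [array([ 548.2, -326.8,   30. ]), array([ 473.5, -303.3,   30. ]), array([ 444.9, -376.6,   30. ]), array([ 527. , -387.1,   30. ])]
gauge top (array([ 506.3, -358.4,  109.3]), [np.float64(1.0352330265929608), np.float64(1.0352330265929797)]) dial (array([ 474.3, -346.9,   82.4]), [np.float64(1.4274618033721895), np.float64(1.4274618033720317)])
```

```bash
python3 - <<'E'
from h import *
print(need([575,-379,260],down(70)))
E
```

```text
(array([254.08, 458.82, -28.02]), array([-0.    ,  0.    , -1.7357]))
```

>>> {"name": "drive_tool", "arguments": {
  "series": [
    [0,[24,43,-6],[0,0,-0.14]],
    [0,[48,86,-12],[0,0,-0.28]],
    [0,[72,129,-18],[0,0,-0.42]],
    [0,[96,172,-24],[0,0,-0.56]],
    [0,[120,215,-28],[0,0,-0.7]]
  ]
}}

```text
time_s: 7.4
ee_pos: [577.9, -95.5, 259.6]
ee_rot: [-180.0, -0.0, 10.5]
force: [0.9, 0.5, 0.6]
gripper_width: 90.8
```

```bash
python3 - <<'E'
from h import *
apply([120,215,-28],[0,0,-.7]);print(need([575,-379,260],down(70)))
E
```

```text
(array([-5.4520e+01,  2.7286e+02, -2.0000e-02]), array([-0.    ,  0.    , -1.0357]))
```

>>> {"name": "drive_tool", "arguments": {
  "series": [
    [0,[-9,46,0],[0,0,-0.14]],
    [0,[-18,92,0],[0,0,-0.28]],
    [0,[-27,138,0],[0,0,-0.42]],
    [0,[-36,184,0],[0,0,-0.56]],
    [0,[-45,230,0],[0,0,-0.7]]
  ]
}}

```text
time_s: 7.9
ee_pos: [574.3, -329.9, 259.0]
ee_rot: [-180.0, -0.0, 50.6]
force: [1.2, -0.0, 0.5]
gripper_width: 91.4
```

```bash
python3 - <<'E'
from h import *
apply([-45,230,0],[0,0,-.7]);print(need([575,-379,260],down(70)))
E
```

```text
(array([-3.489e+01,  2.665e+01, -2.000e-02]), array([-0.    ,  0.    , -0.3357]))
```

>>> {"name": "drive_tool", "arguments": {
  "series": [
    [0,[-12,9,0],[0,0,-0.12]],
    [0,[-24,18,0],[0,0,-0.24]],
    [0,[-35,27,0],[0,0,-0.336]],
    [0,[-35,27,0],[0,0,-0.336]],
    [0,[-35,27,0],[0,0,-0.336]]
  ]
}}

```text
time_s: 8.4
ee_pos: [573.0, -371.9, 258.8]
ee_rot: [-179.9, -0.1, 69.4]
force: [0.2, 0.7, 0.3]
gripper_width: 91.2
```

```bash
python3 - <<'E'
from h import *
apply([-35,27,0],[0,0,-.336]);print(cmd())
f=grab('wrist',4);cv2.imwrite('pics/w4.png',f['image'][:,:,::-1])
E
```

```text
(array([ 575.20311971, -379.30334617,  259.976     ]), array([[ 3.41761414e-01,  9.39786750e-01, -1.14837491e-16],
       [ 9.39786750e-01, -3.41761414e-01,  4.25434888e-17],
       [ 7.34783671e-19, -1.22462476e-16, -1.00000000e+00]]))
```

View pics/w4.png

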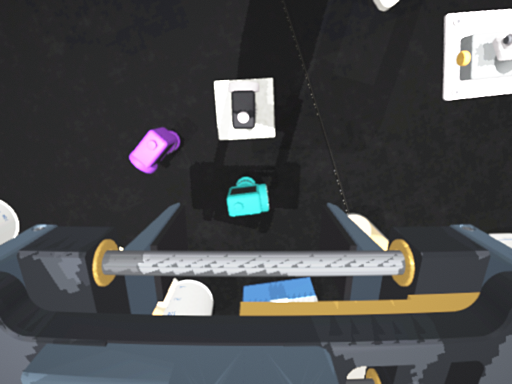

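The black gauge is in its stand at (243,108), with the purple decoy at (154,150) and the turquoise one at (248,198). Enlarging to confirm.

```bash
python3 - <<'E'
from h import *
from workcell import env
s=env.state();print(s['ee_pos'],s['ee_rot'],s['qvel'])
f=load('pics/wrist4.pkl');crop(f,205,70,285,145,8,'pics/w4a.png');print(f['origin'],f['orientation'])
E
```

```text
[ 573.15256495 -371.53344723  259.04969627] [-1.79956564e+02 -4.77797933e-02  6.94877055e+01] [ 0.50437869 -0.40381509 -0.006059   -0.12905513 -0.11106818 -0.55531496]
[ 499.50951643 -345.59003456  430.688707  ] [ 1.63952063e+02 -5.70830447e-02  6.93677596e+01]
```

View pics/w4a.png

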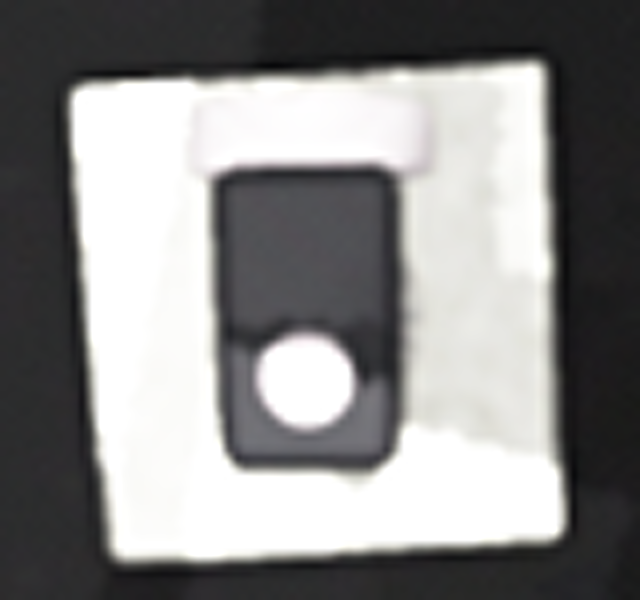

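```bash
python3 - <<'E'
from h import *
from workcell import env
np.set_printoptions(precision=1,suppress=True)
f=load('pics/wrist4.pkl');q=lambda u,v:(205+(u-3.5)/8,70+(v-3.5)/8)
c=[plane(f,q(*p),106) for p in ((215,168),(398,165),(404,468),(227,470))]
print(c,'centre',np.mean(c,0));d=(c[2]+c[3]-c[0]-c[1]);print('x yaw',np.degrees(np.arctan2(d[1],d[0])))
d=c[1]+c[2]-c[0]-c[3];print('y yaw',np.degrees(np.arctan2(d[1],d[0])))
c=[plane(f,q(*p),30) for p in ((70,83),(550,60),(570,541),(108,564))]
print(c,'stand centre',np.mean(c,0));d=(c[2]+c[3]-c[0]-c[1]);print('x yaw',np.degrees(np.arctan2(d[1],d[0])))
s=env.state();setcmd(s['ee_pos'],down(s['ee_rot'][2]))
E
```

```text
[array([ 473.9, -361.7,  106. ]), array([ 482.6, -337.4,  106. ]), array([ 522.4, -351.4,  106. ]), array([ 513.6, -375.6,  106. ])] centre [ 498.1 -356.5  106. ]
x yaw -19.370236464446403
y yaw 70.07414495524407
[array([ 445.8, -383.7,   30. ]), array([ 471.6, -304.8,   30. ]), array([ 550.6, -329.1,   30. ]), array([ 524.9, -409.2,   30. ])] stand centre [ 498.2 -356.7   30. ]
x yaw -17.485760985683353
```

```bash
python3 - <<'E'
from h import *
print(need([498.2,-356.6,130],down(70.2)))
E
```

```text
(array([-12.28, -75.43, 129.05]), array([ 0.    ,  0.    , -0.0124]))
```

>>> {"name": "drive_tool", "arguments": {
  "series": [
    [0,[-6,-35,30],[0,0,-0.0124]],
    [0,[-12.3,-75.4,50],[0,0,-0.0124]],
    [0,[-12.3,-75.4,90],[0,0,-0.0124]],
    [0,[-12.3,-75.4,129],[0,0,-0.0124]],
    [0,[-12.3,-75.4,129],[0,0,-0.0124]]
  ]
}}

```text
time_s: 8.95
ee_pos: [495.1, -354.2, 125.7]
ee_rot: [-179.4, -0.2, 70.3]
force: [-0.3, 0.3, -0.1]
gripper_width: 91.0
```

```bash
python3 - <<'E'
from h import *
from workcell import env
apply([-12.3,-75.4,129],[0,0,-.0124]);
f=grab('wrist',5);cv2.imwrite('pics/w5.png',f['image'][:,:,::-1]);s=env.state();print(s['ee_pos'],s['ee_rot'])
E
```

```text
[ 497.11064734 -355.73510475  128.73199532] [-1.79711487e+02 -1.06347241e-01  7.02852018e+01]
```

View pics/w5.png

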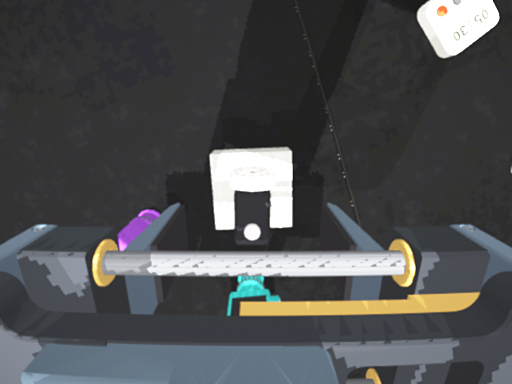

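The gauge at column 252 is centred between the fingers at 181 and 328, and the purple decoy is clear. I'll go down to the grip height and close.

>>> {"name": "drive_tool", "arguments": {
  "series": [
    [0,[0,0,35],[0,0,0]],
    [0,[0,0,67],[0,0,0]],
    [0,[0,0,67],[0,0,0]],
    [0,[0,0,67],[0,0,0]],
    [1,[0,0,67],[0,0,0]]
  ],
  "squeeze": 35
}}

```text
time_s: 9.5
ee_pos: [500.2, -358.6, 66.3]
ee_rot: [179.7, 0.1, 70.3]
force: [0.2, -0.7, 0.8]
gripper_width: 85.6
```

>>> {"name": "drive_tool", "arguments": {
  "series": [
    [1,[0,0,0],[0,0,0]],
    [1,[0,0,0],[0,0,0]],
    [1,[0,0,0],[0,0,0]],
    [1,[0,0,0],[0,0,0]],
    [1,[0,0,0],[0,0,0]]
  ]
}}

```text
time_s: 10.0
ee_pos: [498.3, -357.5, 63.4]
ee_rot: [180.0, -0.0, 70.3]
force: [-0.9, 0.8, -0.2]
gripper_width: 46.1
```

>>> {"name": "drive_tool", "arguments": {
  "series": [
    [1,[0,0,0],[0,0,0]],
    [1,[0,0,0],[0,0,0]],
    [1,[0,0,0],[0,0,0]],
    [1,[0,0,0],[0,0,0]],
    [1,[0,0,0],[0,0,0]]
  ]
}}

```text
time_s: 10.5
ee_pos: [498.3, -357.4, 63.2]
ee_rot: [-180.0, -0.0, 70.3]
force: [1.4, -0.3, -0.3]
gripper_width: 27.8
```

```bash
python3 - <<'E'
from h import *
from workcell import env
apply([0,0,67],[0,0,0]);s=env.state();print(cmd(),s['ee_pos'],s['ee_rot'],s['force'])
f=grab('wrist',6);cv2.imwrite('pics/w6.png',f['image'][:,:,::-1])
E
```

```text
(array([ 498.22312675, -356.6327999 ,   63.04969627]), array([[ 3.38767920e-01,  9.40869968e-01,  1.14700054e-16],
       [ 9.40869968e-01, -3.38767920e-01, -4.29126482e-17],
       [-1.51852312e-18,  1.22455265e-16, -1.00000000e+00]])) [ 498.2755864  -357.39125889   63.24569467] [-1.79989903e+02 -1.67398236e-02  7.02899430e+01] [ 1.38231434 -0.30940773 -0.34544198]
```

View pics/w6.png

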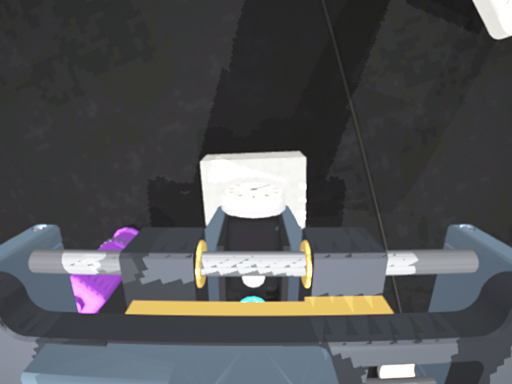

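```bash
cat >> h.py <<'E'
def nip(yaw=-12.86):
    Bm=rot([0,0,yaw]);n=Bm@np.array([-np.sin(np.radians(25)),0,np.cos(np.radians(25))]);y=Bm[:,1]
    M=np.stack([y,np.cross(-n,y),-n],1);return n,y,M
E
python3 - <<'E'
from h import *
from workcell import env
np.set_printoptions(precision=1,suppress=True)
s=env.state();print(s['ee_pos']);setcmd(s['ee_pos'],down(s['ee_rot'][2]))
n,y,M=nip();print(n,M)
seat=np.array([541.3,10.8,78])
for h in (100,130):
  for d in (40,60,80,100):
    tcp=seat+n*(h+51)+M[:,1]*d
    g=wristcam(tcp,M);print(h,d,tcp,proj(g,seat),proj(g,seat+24*n),proj(g,seat+34*n))
tcp=seat+n*(100+51)+M[:,1]*80
print(need(tcp,M),R.from_matrix(M).as_euler('xyz',degrees=True))
E
```

```text
[ 498.2 -357.4   63.2]
[-0.4  0.1  0.9] [[ 0.2  0.9  0.4]
 [ 1.  -0.2 -0.1]
 [ 0.   0.4 -0.9]]
100 40 [514.4  16.9 231.8] [253.9 140.7] [254.  143.3] [254.  144.5]
100 60 [532.1  12.9 240.2] [253.9 123.3] [254.  124.6] [254.  125.2]
100 80 [549.8   8.9 248.7] [253.9 105.4] [253.9 105.3] [254.  105.2]
100 100 [567.4   4.8 257.1] [253.9  87. ] [253.9  85.4] [254.   84.6]
130 40 [502.1  19.8 258.9] [253.8 137.9] [253.9 140.1] [253.9 141.1]
130 60 [519.7  15.7 267.4] [253.8 122. ] [253.9 123. ] [253.9 123.5]
130 80 [537.4  11.7 275.9] [253.8 105.6] [253.9 105.4] [253.9 105.4]
130 100 [555.1   7.7 284.3] [253.8  88.7] [253.9  87.4] [253.9  86.7]
(array([ 362.2,  -75. , -185.4]), array([-0.4,  0. , -0.1])) [155.    0.   77.1]
```

>>> {"name": "drive_tool", "arguments": {
  "series": [
    [1,[0,0,-20],[0,0,0]],
    [1,[0,0,-55],[0,0,0]],
    [1,[0,0,-100],[0,0,0]],
    [1,[0,0,-145],[0,0,0]],
    [1,[0,0,-185],[0,0,0]]
  ]
}}

```text
time_s: 11.05
ee_pos: [498.1, -357.5, 250.1]
ee_rot: [180.0, 0.0, 70.3]
force: [1.0, -0.9, -3.3]
gripper_width: 28.0
```

```bash
python3 - <<'E'
from h import *
apply([0,0,-185],[0,0,0])
n,y,M=nip();seat=np.array([541.3,10.8,78]);print(need(seat+n*151+M[:,1]*80,M))
E
```

```text
(array([362.18, -75.04,  -0.43]), array([-0.4358,  0.0261, -0.1177]))
```

>>> {"name": "drive_tool", "arguments": {
  "series": [
    [1,[40,-8,0],[0,0,0]],
    [1,[80,-16,0],[0,0,0]],
    [1,[120,-24,0],[0,0,0]],
    [1,[160,-32,0],[0,0,0]],
    [1,[200,-40,0],[0,0,0]]
  ]
}}

```text
time_s: 11.55
ee_pos: [527.7, -154.2, 247.8]
ee_rot: [-179.9, 0.0, 70.3]
force: [0.7, 0.0, -2.7]
gripper_width: 27.9
```

>>> {"name": "drive_tool", "arguments": {
  "series": [
    [1,[40,-9,0],[-0.11,0.0065,-0.029]],
    [1,[80,-18,0],[-0.22,0.013,-0.059]],
    [1,[120,-27,0],[-0.33,0.02,-0.088]],
    [1,[162,-35,0],[-0.4358,0.0261,-0.1177]],
    [1,[162,-35,0],[-0.4358,0.0261,-0.1177]]
  ]
}}

```text
time_s: 12.05
ee_pos: [546.0, 13.7, 246.2]
ee_rot: [155.2, -0.0, 77.6]
force: [-0.5, -0.9, -2.3]
gripper_width: 27.8
```

>>> {"name": "drive_tool", "arguments": {
  "series": [
    [1,[0,0,0],[0,0,0]],
    [1,[0,0,0],[0,0,0]],
    [1,[0,0,0],[0,0,0]],
    [1,[0,0,0],[0,0,0]],
    [1,[0,0,0],[0,0,0]]
  ]
}}

```text
time_s: 12.55
ee_pos: [550.1, 7.4, 248.2]
ee_rot: [155.0, -0.0, 77.0]
force: [-0.6, -0.0, -1.9]
gripper_width: 28.3
```

```bash
python3 - <<'E'
from h import *
from workcell import env
apply([200,-40,0],[0,0,0]);apply([162,-35,0],[-0.4358, 0.0261, -0.1177]);
f=grab('wrist',7);s=env.state();print(cmd()[0],s['ee_pos'],s['ee_rot'],s['qpos'],s['force'])
cv2.imwrite('pics/w7.png',f['image'][:,:,::-1]);crop(f,214,75,294,135,10,'pics/w7a.png')
a=grab('scene',7);b=grab('side',7)
E
```

```text
[549.74934682   8.68055864 248.23424655] [549.98588949   7.6256153  248.25061439] [ 1.55017625e+02 -1.99506400e-03  7.70438595e+01] [  3.87193438   3.47265517 108.36492874 -10.03155619  44.56720848
 -67.48519205] [-1.02388961 -0.37517827 -2.19083252]
```

View pics/w7.png

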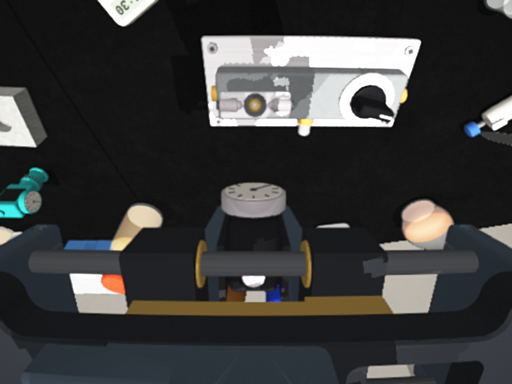

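View pics/w7a.png

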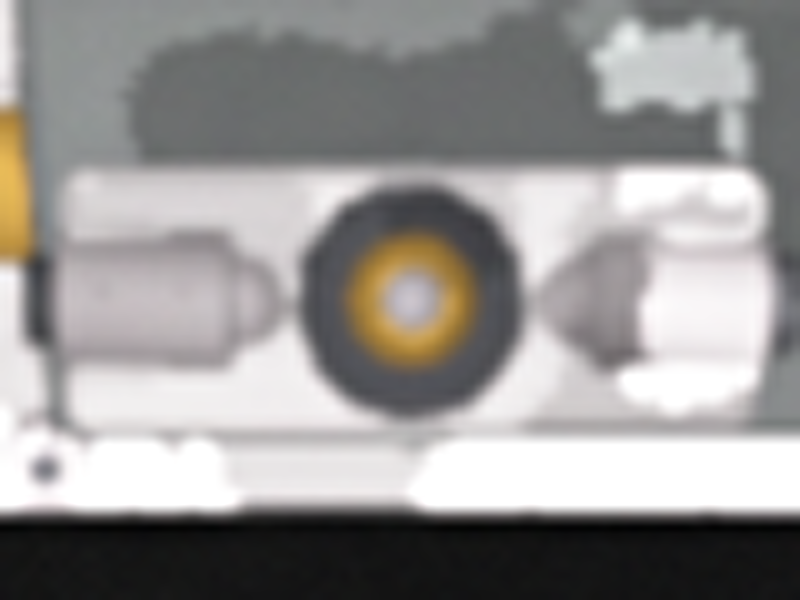

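```bash
python3 - <<'E'
from h import *
from workcell import env
np.set_printoptions(precision=2,suppress=True)
f=load('pics/wrist7.pkl');n,y,M=nip()
q=lambda u,v:(214+(u-4.5)/10,75+(v-4.5)/10)
print('seat',plane(f,q(411,299),78),'tip->seat',plane(f,q(412.5,298.5),78+24*n[2])-24*n,'pin->seat',plane(f,q(412.5,297.5),78+34*n[2])-34*n)
# balls/housing line level check; plate edge
g=wristcam(np.array(env.state()['ee_pos']),M);print(f['origin'],g['origin'],f['orientation'],g['orientation'])
# line of plate lower edge direction => yaw; long edges of plate front in full image
a=plane(f,(203,38),10);b=plane(f,(420,42),10);d=b-a;print(np.degrees(np.arctan2(-d[0],d[1])),np.linalg.norm(d))
crop(f,195,25,295,100,8,'pics/w7b.png');crop(f,330,25,430,100,8,'pics/w7c.png')
s=env.state();print(s['ee_pos'])
E
```

```text
seat [540.69  10.22  78.  ] tip->seat [540.88  10.24  78.  ] pin->seat [540.86  10.19  78.  ]
[410.32  38.56 370.92] [409.69  39.03 370.95] [138.92  -0.    76.96] [138.9   -0.04  77.09]
-13.267075626619382 266.0572923081313
[549.88   8.04 248.27]
```

View pics/w7c.png

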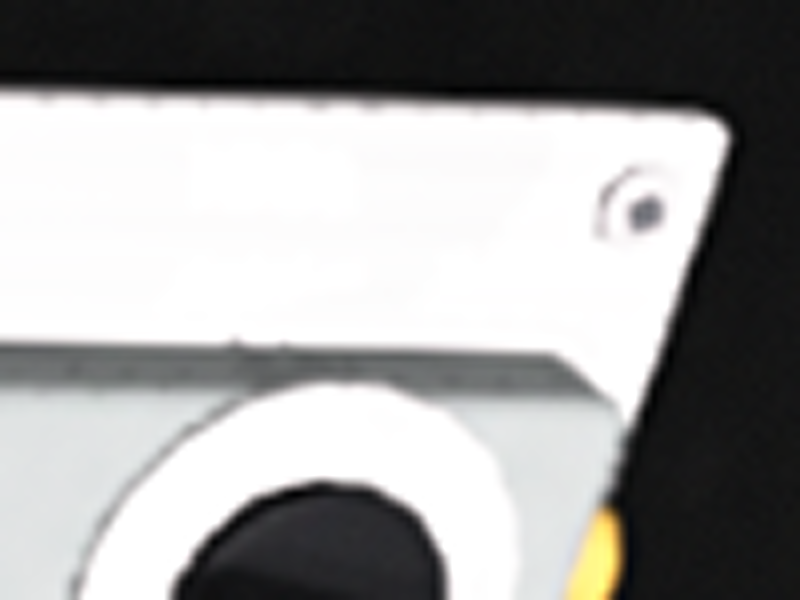

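View pics/w7b.png

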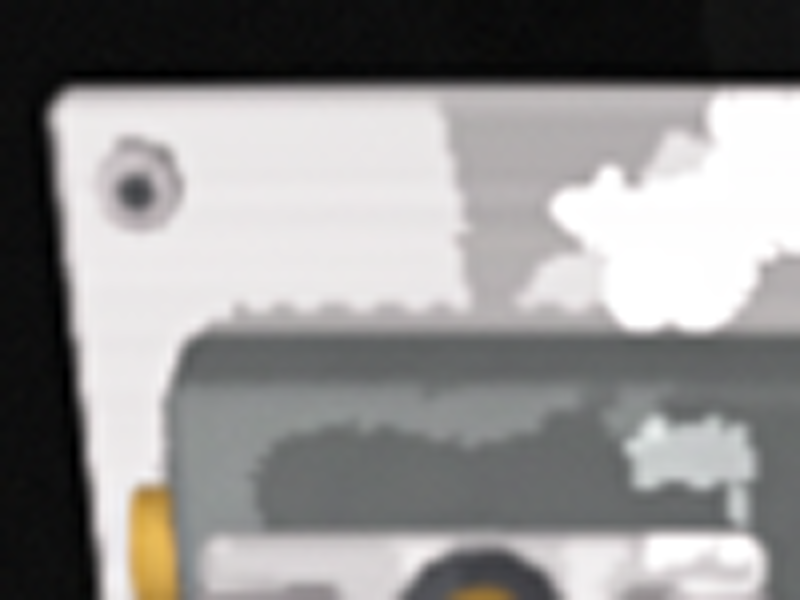

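```bash
python3 - <<'E'
from h import *
np.set_printoptions(precision=2,suppress=True)
n,y,M=nip();seat=np.array([540.8,10.2,78])
setcmd([550.0,7.7,248.2],rot([155.0,0,77.0]))
for h in (60,42): print(need(seat+n*(h+51.2),M))
E
```

```text
(array([  0.25, -80.56,  39.03]), array([ 0.,  0., -0.]))
(array([  0.27, -80.56,  57.03]), array([ 0.,  0., -0.]))
```

>>> {"name": "drive_tool", "arguments": {
  "series": [
    [1,[0,-40,0],[0,0,0]],
    [1,[0.2,-80.5,0],[0,0,0]],
    [1,[0.2,-80.5,20],[0,0,0]],
    [1,[0.2,-80.5,39],[0,0,0]],
    [1,[0.2,-80.5,39],[0,0,0]]
  ]
}}

```text
time_s: 13.2
ee_pos: [493.7, 21.1, 177.0]
ee_rot: [155.2, 0.1, 77.1]
force: [0.2, -0.0, -2.6]
gripper_width: 28.0
```

>>> {"name": "drive_tool", "arguments": {
  "series": [
    [1,[0,0,5],[0,0,0]],
    [1,[0,0,10],[0,0,0]],
    [1,[0,0,13],[0,0,0]],
    [1,[0,0,13],[0,0,0]],
    [1,[0,0,13],[0,0,0]]
  ]
}}

```text
time_s: 13.7
ee_pos: [500.2, 20.1, 167.4]
ee_rot: [155.0, -0.0, 77.1]
force: [0.2, -0.1, -2.7]
gripper_width: 27.7
```

```bash
python3 - <<'E'
from h import *
from workcell import env
np.set_printoptions(precision=2,suppress=True)
apply([.2,-80.5,39],[0]*3);apply([0,0,13],[0]*3)
f=grab('wrist',8);a=grab('scene',8);b=grab('side',8);P=[env.state()['ee_pos']]
s=env.state();n,y,M=nip();seat=np.array([540.8,10.2,78])
print(cmd()[0],s['ee_pos'],s['ee_rot'],s['force'],'mouth rel seat (tool axes)',M.T@(s['ee_pos']-n*51.2-seat))
cv2.imwrite('pics/w8.png',f['image'][:,:,::-1])
for k,fr in (('a',a),('b',b)):
    u=proj(fr,seat+30*n);print(k,u,proj(fr,seat))
    x,y0=int(u[0]),int(u[1]);crop(fr,x-35,y0-30,x+35,y0+22,11,f'pics/p8{k}.png')
E
```

```text
[500.37  19.36 167.05] [500.22  20.12 167.49] [154.97  -0.02  77.14] [-0.98  0.   -1.62] mouth rel seat (tool axes) [  0.64  -0.04 -47.56]
a [243.04 185.64] [246.24 190.93]
b [242.9 199.7] [239.57 205.13]
```

View pics/w8.png

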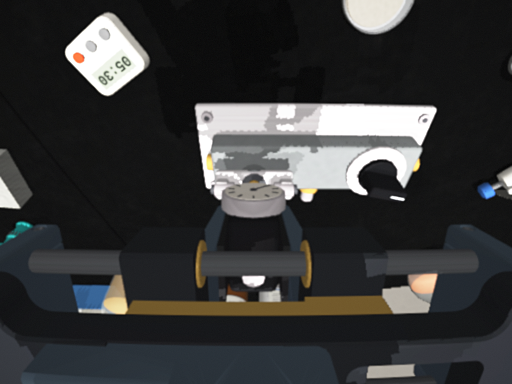

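View pics/p8a.png

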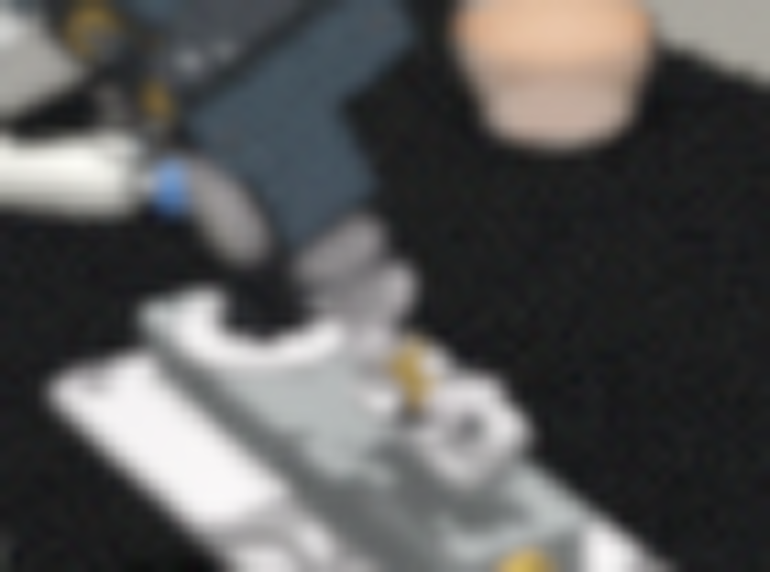

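View pics/p8b.png

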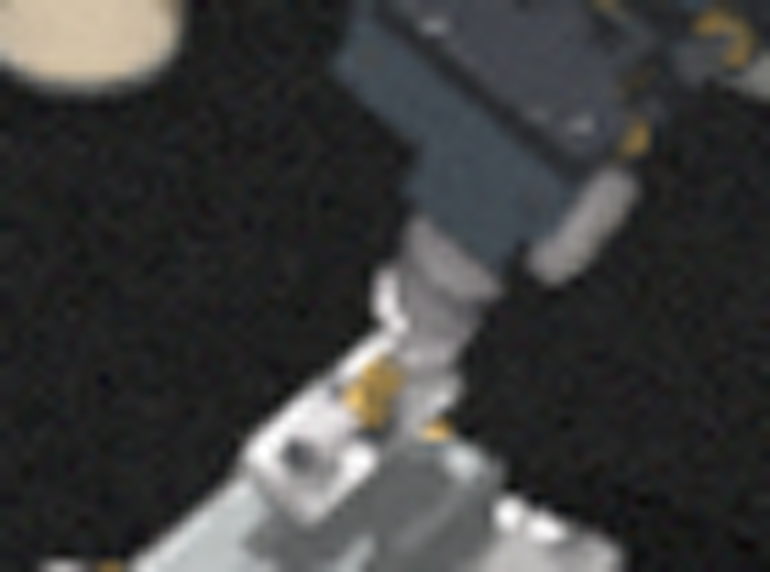

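```bash
python3 - <<'E'
from h import *
np.set_printoptions(precision=1,suppress=True)
n,y,M=nip();seat=np.array([540.8,10.2,78]);x=M[:,1]
for k in 'ab':
    fr=load(f"pics/{'scene' if k=='a' else 'side'}8.pkl");u=proj(fr,seat+30*n);o=np.array([int(u[0])-35,int(u[1])-30])
    c=lambda P:(proj(fr,P)-o)*11+5
    e=cv2.resize(fr['image'][o[1]:o[1]+52,o[0]:o[0]+70,::-1],None,fx=11,fy=11,interpolation=cv2.INTER_CUBIC)
    m=seat+n*47.5
    t=np.linspace(0,2*np.pi,24,endpoint=False)
    for (h,r,col) in ((47.5,16,(0,255,255)),(52.5,16,(0,255,255)),(24,4.5,(0,255,0)),(34,3.2,(255,0,255)),(0,7,(0,255,0))):
        for a in t:
            p=c(seat+n*h+r*(np.cos(a)*x+np.sin(a)*y));cv2.circle(e,(int(p[0]),int(p[1])),1,col,-1)
    cv2.imwrite(f'pics/o8{k}.png',e)
E
```

```text
(no output)
```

View pics/o8a.png

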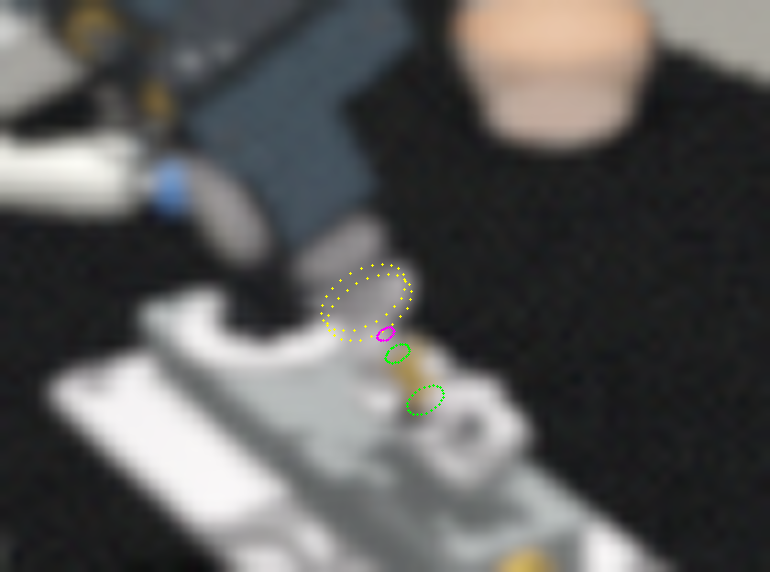

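View pics/o8b.png

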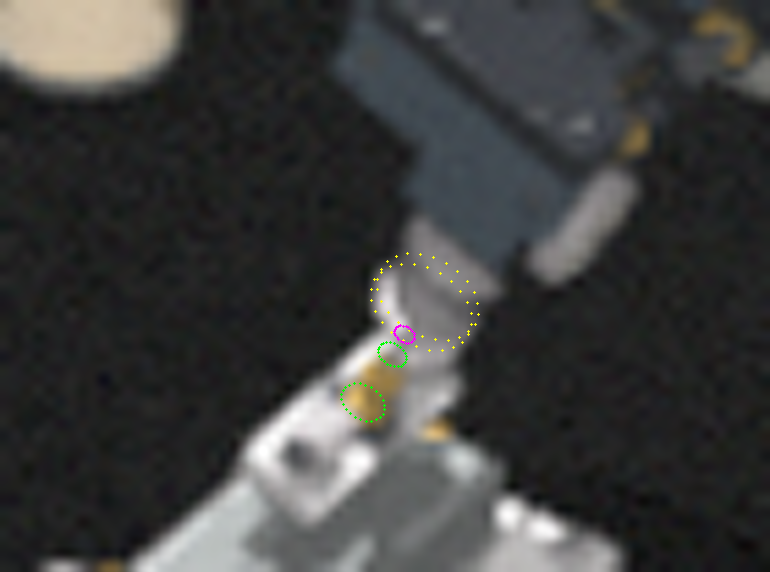

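>>> {"name": "drive_tool", "arguments": {
  "series": [
    [1,[-0.6,0,4],[0,0,0]],
    [1,[-0.6,0,8],[0,0,0]],
    [1,[-0.6,0,12],[0,0,0]],
    [1,[-0.6,0,15],[0,0,0]],
    [1,[-0.6,0,18],[0,0,0]]
  ]
}}

```text
time_s: 14.35
ee_pos: [507.4, 17.8, 150.5]
ee_rot: [155.0, 0.0, 77.1]
force: [-0.4, 0.4, -1.8]
gripper_width: 27.8
```

>>> {"name": "drive_tool", "arguments": {
  "series": [
    [1,[0,0,2],[0,0,0]],
    [1,[0,0,4],[0,0,0]],
    [1,[0,0,6],[0,0,0]],
    [1,[0,0,8],[0,0,0]],
    [1,[0,0,10],[0,0,0]]
  ]
}}

```text
time_s: 14.85
ee_pos: [511.6, 16.9, 141.8]
ee_rot: [155.0, -0.0, 77.1]
force: [0.8, -1.1, -2.4]
gripper_width: 27.8
```

```bash
cat > st.py <<'E'
from h import *
from workcell import env
np.set_printoptions(precision=2,suppress=True)
s=env.state();n,y,M=nip();seat=np.array([540.8,10.2,78])
print('ee',s['ee_pos'],s['ee_rot'],'F tool',M.T@(np.array(s['force'])-[0,0,-2.45]),'T',M.T@s['torque'],'mouth rel',M.T@(s['ee_pos']-n*51.2-seat),s['gripper_width'],s['time_s'])
E
python3 - <<'E'
from h import *
apply([-.6,0,18],[0]*3);apply([0,0,10],[0]*3)
E
python3 st.py
```

```text
ee [511.61  16.88 141.75] [154.99  -0.01  77.15] F tool [-0.9   0.9   0.39] T [ 0.44 -0.02 -0.01] mouth rel [  0.01  -0.19 -19.23] 27.751598585635364 14.85
```

>>> {"name": "drive_tool", "arguments": {
  "series": [
    [1,[0,0,1.5],[0,0,0]],
    [1,[0,0,3],[0,0,0]],
    [1,[0,0,4.5],[0,0,0]],
    [1,[0,0,6],[0,0,0]],
    [1,[0,0,7],[0,0,0]]
  ]
}}

```text
time_s: 15.35
ee_pos: [514.4, 16.2, 135.7]
ee_rot: [155.0, -0.0, 77.1]
force: [-3.7, 2.6, 3.8]
gripper_width: 28.0
```

```bash
python3 -c "
from h import *
apply([0,0,7],[0]*3)"; python3 st.py
```

```text
ee [514.44  16.24 135.72] [154.99  -0.01  77.13] F tool [ 1.75 -1.17 -7.39] T [ 0.76  0.43 -0.01] mouth rel [  0.02  -0.12 -12.54] 28.041702646815576 15.35
```

Contact with the balls comes at about 12 mm, as described, and sideways forces are low. I'll press on.

>>> {"name": "drive_tool", "arguments": {
  "series": [
    [1,[0,0,1.5],[0,0,0]],
    [1,[0,0,3],[0,0,0]],
    [1,[0,0,4.5],[0,0,0]],
    [1,[0,0,6],[0,0,0]],
    [1,[0,0,7.5],[0,0,0]]
  ],
  "squeeze": 50
}}

```text
time_s: 15.85
ee_pos: [518.4, 15.9, 130.6]
ee_rot: [154.8, -0.1, 77.2]
force: [-6.3, 1.4, 9.2]
gripper_width: 27.6
```

```bash
python3 -c "
from h import *
apply([0,0,7.5],[0]*3)"; python3 st.py
```

```text
ee [518.44  15.95 130.63] [154.78  -0.09  77.16] F tool [ -0.05  -0.91 -13.31] T [ 0.62  0.19 -0.  ] mouth rel [ 0.62  1.33 -6.25] 27.62165147216688 15.85
```

>>> {"name": "drive_tool", "arguments": {
  "series": [
    [1,[0,0,1],[0,0,0]],
    [1,[0,0,2],[0,0,0]],
    [1,[0,0,3],[0,0,0]],
    [1,[0,0,4],[0,0,0]],
    [1,[0,0,4],[0,0,0]]
  ]
}}

```text
time_s: 16.35
ee_pos: [520.1, 15.5, 126.5]
ee_rot: [154.8, -0.1, 77.2]
force: [-5.5, 2.0, 7.0]
gripper_width: 27.8
```

```bash
python3 -c "
from h import *
apply([0,0,4],[0]*3)"; python3 st.py
```

```text
ee [520.11  15.54 126.54] [154.82  -0.09  77.16] F tool [  0.72  -1.27 -11.06] T [0.56 0.26 0.03] mouth rel [ 0.6   1.15 -1.82] 27.797454204225925 16.35
```

>>> {"name": "drive_tool", "arguments": {
  "series": [
    [1,[0,0,0.7],[0,0,0]],
    [1,[0,0,1.4],[0,0,0]],
    [1,[0,0,2],[0,0,0]],
    [1,[0,0,2],[0,0,0]],
    [1,[0,0,2],[0,0,0]]
  ]
}}

```text
time_s: 16.85
ee_pos: [520.7, 15.3, 125.0]
ee_rot: [154.8, -0.1, 77.1]
force: [-6.2, 2.2, 10.5]
gripper_width: 27.5
```

```bash
python3 -c "
from h import *
apply([0,0,2],[0]*3)"; python3 st.py
```

```text
ee [520.74  15.32 125.05] [154.81  -0.09  77.15] F tool [  0.71  -0.49 -14.49] T [0.68 0.15 0.02] mouth rel [ 0.52  1.13 -0.19] 27.48331279632965 16.85
```

>>> {"name": "drive_tool", "arguments": {
  "series": [
    [1,[0,0,0.5],[0,0,0]],
    [1,[0,0,1],[0,0,0]],
    [1,[0,0,1.5],[0,0,0]],
    [1,[0,0,1.5],[0,0,0]],
    [1,[0,0,1.5],[0,0,0]]
  ]
}}

```text
time_s: 17.35
ee_pos: [520.8, 15.3, 125.0]
ee_rot: [154.8, -0.1, 77.1]
force: [-16.5, 5.0, 23.9]
gripper_width: 28.0
```

```bash
python3 -c "
from h import *
apply([0,0,1.5],[0]*3)"; python3 st.py
```

```text
ee [520.81  15.29 124.95] [154.78  -0.1   77.12] F tool [  1.16  -4.41 -31.19] T [1.5  0.18 0.03] mouth rel [ 0.51  1.15 -0.07] 27.97640455510986 17.35
```

The position has stopped changing while the force jumped to 31 N, so the coupler is on its seat. I'll ease off slightly and check.

>>> {"name": "drive_tool", "arguments": {
  "series": [
    [1,[0,0,-0.6],[0,0,0]],
    [1,[0,0,-0.6],[0,0,0]],
    [1,[0,0,-0.6],[0,0,0]],
    [1,[0,0,-0.6],[0,0,0]],
    [1,[0,0,-0.6],[0,0,0]]
  ]
}}

```text
time_s: 17.85
ee_pos: [520.8, 15.3, 125.0]
ee_rot: [154.8, -0.1, 77.1]
force: [-13.0, 3.3, 17.9]
gripper_width: 27.3
```

```bash
python3 st.py; python3 - <<'E'
from h import *
f=grab('wrist',9);a=grab('scene',9);b=grab('side',9)
cv2.imwrite('pics/w9.png',f['image'][:,:,::-1])
crop(b,200,160,290,227,8,'pics/p9b.png');crop(a,200,150,290,217,8,'pics/p9a.png')
E
```

```text
ee [520.81  15.32 125.  ] [154.79  -0.1   77.13] F tool [  0.34  -3.57 -24.08] T [ 1.19  0.21 -0.01] mouth rel [ 0.54  1.17 -0.12] 27.311168976384284 17.85
```

View pics/w9.png

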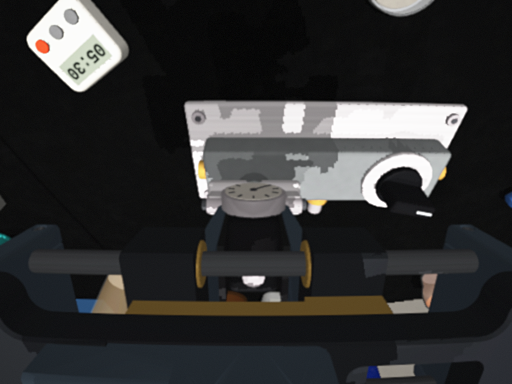

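View pics/p9b.png

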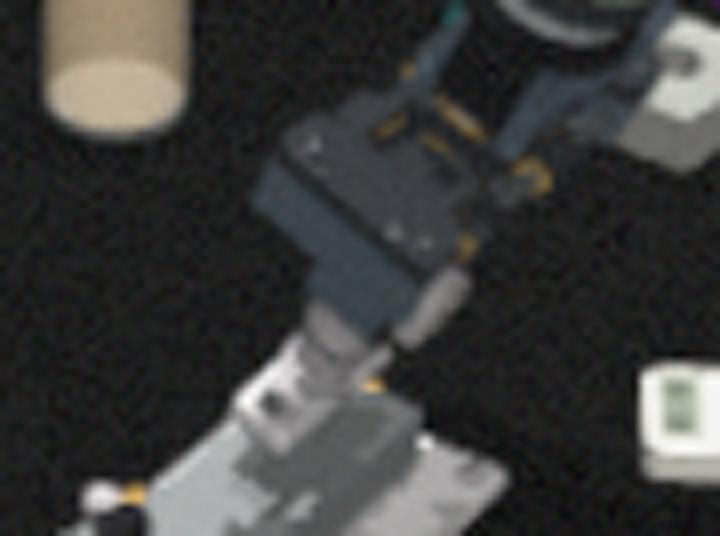

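View pics/p9a.png

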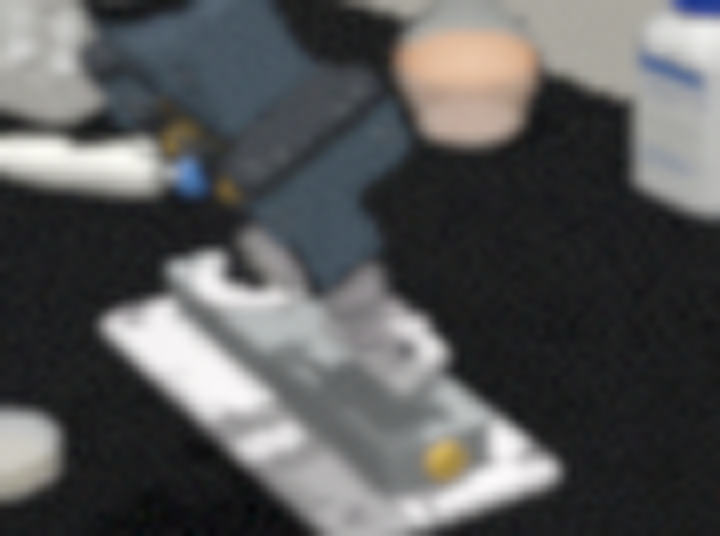

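The coupler is over the nipple and down between the housings, with the knob untouched. I'm handing the job in.

```bash
python3 -c "
from workcell import env
print(env.job_done())"; python3 st.py
```

```text
the job is handed in; nothing more can be done
None
the job is handed in; nothing more can be done
```

I turned the bleed knob clockwise to its end stop and pressed the gauge's coupler home on the nipple. I handed the job in still gripping it, at about 18 s of the 51 s allowed. The hand-in gave no verdict.

- **Knob:** The torque rose sharply at the end of the turn. A wrist picture taken after release puts the bar at about −115.5°. That is about 1.79 rad, taking the joint's zero to be across the block. In the last picture the knob looked untouched.
- **Coupler:** The force rose at about 12 mm from the seat (the balls). Near the seat it was 11 to 15 N, as the spring should give. At the seat the position stopped changing and the force jumped to 31 N; I eased it to about 24 N along the axis. The tool was then within 0.3° of the estimated nipple axis, and the fingers read 27.3 mm at the 50 N grip setting.
- **Small disagreements:** When seated, the tool sat about 1.2 mm sideways of the seat position I had measured by camera. That is within the calibration error. Vision and grip differed by about 0.8 mm when I picked the gauge up.
- **Bystanders:** I saw no contact with the petri dish, timer, weighing bottle or media bottle, but I did not measure their final positions.

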